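# Open the screw-lid jar in the jar brace

## Task

Lift the square glass jar with the red lid out of the upper blue crate and set it into the orange jar brace, which stops it turning. Then twist the tight lid counter-clockwise (about a fifth of a turn), stop turning once the threads let go, lift it straight up and finish still gripping it, level, about two centimetres above the mouth of the jar, which stays in the brace. Do not turn the lid before the jar is in the brace, and leave the other things in the crate where they are.

Things in the scene. Friction and masses are not known exactly. Their poses are not given: they have to be found in the camera images.
- jar: Loose square clear-glass jar, 0.3 to 0.5 kg, upright in the upper crate. Origin: centre of its underside, z up. Body 70 x 70 mm (sides along its x and y), 68 mm high; round shoulder narrowing up to 80 mm; neck 41 mm wide (51 mm over its lugs); mouth at 108 mm; 112 mm high with its lid. It may be carried by its lid and fits the brace at any quarter turn.
- cap: Loose red round screw lid, white bar on top, 50 g, 60 mm diameter, 25 mm high. Origin: centre of its lower rim, z up. Screwed on, its origin is 87 mm above the jar's underside, with 1 mm of play; the jar hangs on it when lifted. It does not rise as it turns. Raised 21 mm, its rim clears the mouth. Finger tips may reach 10 mm below its rim before they meet the shoulder.
- thread (a joint): How far the lid is unscrewed, rad, counter-clockwise seen from above: 0 = tight, as at the start. Turning takes about 0.35 N m all the way (an unbraced jar would turn along). The threads let go at 0.92; from there the lid lifts straight off. Not to be turned past 1.45 (stop at 1.6). It lags the lid by up to 0.05 rad and stays where the lid left it.
- brace: Jar brace fixed to the table: dark steel plate 140 x 140 x 6 mm with an orange square pocket, 75 x 75 mm inside (sides along its x and y), upright walls to 36 mm, flared lip to 47 mm. Origin: centre of the plate's underside; pocket floor 6 mm above it. The jar drops in from above, any of four ways round, and can then turn only about 0.08 rad either way.
- crates: Two stacked light-blue plastic crates, fixed. Origin: centre of the underside of the lower one. 300 (x) x 340 (y) mm, walls 8 mm; floor of the upper crate 105 mm and its rim 175 mm above the table.
- clampjar: Bystander in the upper crate: round glass jar with a wire clamp lid, 82 mm diameter, 102 mm high. Origin: centre of its underside.
- tongs: Bystander lying in the upper crate: steel tongs, 190 mm long (along y), 10 mm high. Origin: underside centre.
- pestle: Bystander lying in the upper crate: wooden pestle, 145 mm long (along y), 32 mm thick. Origin: underside centre.
- plate: Bystander lying in the upper crate: white ceramic plate, 108 mm diameter, 14 mm high. Origin: underside centre.

How it is judged:
On the way, in this order (a step that is already met when the one before it is completed fails the run):
1. the jar stands in the brace with its lid still tight (horizontal distance between jar and brace below 0.008 m and z of jar in the frame of brace below 0.011 m and angle between jar's own z axis and vertical below 0.08 rad and value of joint thread below 0.25 rad), for 0.2 s.
2. the lid is unscrewed until the threads let go, the jar in the brace (horizontal distance between jar and brace below 0.008 m and z of jar in the frame of brace below 0.011 m and angle between jar's own z axis and vertical below 0.08 rad and value of joint thread above 0.92 rad), for 0.2 s.
At the end, for the whole second after the job is handed in: Jar in the brace (within 8 mm of centre, upright within 0.08 rad, down within 5 mm); thread 0.92 to 1.45 rad; fingers alone carry the lid (over 2 N), still, level within 0.15 rad, within 15 mm of the jar's axis, its lower rim 3 to 47 mm above the mouth (all of step 2 and value of joint thread below 1.45 rad and z of cap in the frame of jar between 0.111 and 0.155 m and horizontal distance between cap and jar below 0.015 m and angle between cap's own z axis and vertical below 0.15 rad and contact force between the fingers and cap above 2 N and contact force between cap and jar below 0.1 N and contact force between cap and brace below 0.1 N and linear speed of each of cap, jar below 0.03 m/s); the arm keeps its last pose, push and grip.
It fails at once if the lid is turned while the jar is not in the brace (value of joint thread above 0.3 rad and (horizontal distance between jar and brace above 0.012 m or z of jar in the frame of brace above 0.025 m)).
It fails at once if the lid is turned on well past where the threads let go (value of joint thread above 1.45 rad).
It fails at once if the jar is tipped over (angle between jar's own z axis and vertical above 0.6 rad).
It fails at once if another thing in the crate is pushed away (distance of any of clampjar, tongs, pestle, plate from where it was at the start of the episode above 0.04 m).
It also fails if it takes over 51 s, if anything falls off the work surface, if the arm or the gripper's body presses on something with over 40 N, if the wrist force passes 120 N, or if a joint passes its speed limit or range.

## Robot

A 6-joint arm with a two-finger parallel gripper is mounted at the origin on the work surface. World frame = base frame: x ahead of the robot, y to its left, z up, the work surface at z = 0. Lengths are in m, angles in rad, forces in N, time in s.
With the tool pointing down it reaches from about 0.2 to 0.875 m from the base axis. Payload 3.4 kg.
Tool frame: the origin (TCP) lies between the finger pads; the fingertips stand 8 mm ahead of it and the grasp point (between the pads) lies 11 mm behind it; z points along the fingers, x is the direction in which the jaws open and shut, and the axes are right-handed (so a half turn about z gives the same grasp; the last joint's range is limited). The gripper opens to 94 mm and grips with 3 to 60 N. Pads are 16 mm wide; open, the fingers measure 119 mm over their backs; the gripper's body (75 mm by 177 mm) begins 78 mm behind the grasp point.
Start: joints at [-1.433, 0.276, 1.505, -0, 1.361, -0.121], TCP at [0.147, -0.556, 0.213] pointing down, gripper open.
Joint ranges: [-2.89, 2.89], [-0.75, 2.08], [0.22, 2.7], [-1.18, 4.32], [0.11, 2.71], [-2.7, 2.7]. Speed limits (rad/s): [2.57, 2.57, 3.14, 3.14, 3.14, 3.14].

## Interface

Orientations are given as a unit quaternion [w, x, y, z].
In Python, from station import ctrl, camera, camera_model, job, outline_of gives the robot as it stands.
- The arm moves only by the shell command python3 -m creep 'ROWS' [OPENING] [FORCE]. ROWS is JSON, a list of rows, each a list of 2 entries, a list of its own where there are three numbers: the shift along the tool's x, y, z each as a share of 0.025 m, from -1 to 1, then the turn about the tool's z as a share of 0.15 rad, from -1 to 1. A call has 1 to 8 rows; each row shifts and turns the commanded pose from where the row before left it, along the tool's axes as they then stand; what a row does not reach is not made up. A row lasts 1/8 s, in which the tool goes at most 62.5 mm and 10.7 degrees, less where a joint would pass 70% of its speed; a pose out of reach is approached as far as the arm can. A call with a number of a shift or a turn outside -1 to 1 is refused whole. A call with a gripper value outside its range is refused whole. OPENING is the opening, from -1 (shut) to 1 (fully open), set as the call begins (- or left out, the last holds). The fingers move at their own pace and stop on an object; FORCE is the grip in N (left out, the last holds). Time passes only in rows, so rows that do not move let the fingers close. It gives the time, the measured TCP pose, the force and the opening at its end, in the units of the state.
- ctrl.sense(): the state, without advancing time (a new reading comes with each control period).
- camera(name): name is "side" or "top" or "wrist"; returns (picture, depth): 420x560x3 uint8, blue, green, red; 420x560 float32, m along the optical axis (not along the pixel's ray), 0 where there is no reading.
- camera_model(name): a dict with "mtx" (3x3 intrinsics, pixels), "D" ([k1, k2, p1, p2, k3] as OpenCV has them; the pictures are not rectified), "rvec" (rotation vector, rad) and "tvec" (3), from world to camera coordinates, as OpenCV has them. Camera axes: x right, y down, z forward; pixel columns grow to the right and rows downward; lengths in m; the calibration is good to about 2 mm. A picture is of the moment at which its call begins: read the wrist's pose just before it. camera_model takes no time and is no camera call; for the wrist camera it gives the pose at the moment of the call.
- job.finish_job(): hands the job in, once; it reports no verdict.
Trained networks look in the newest picture that a camera, given by its name, has taken for a name from the list of things; names that differ only in an ending like _2 or _b are one class to them, and where a whole thing is asked for, a point or a joint stands for the part that bears it (a point fixed in the world has none). Each returns a list of dicts, best first, with "confidence" (0 to 1); they miss things now and then, are a little off and sometimes report something else, mostly with a low value. They report only what shows in the picture. A call takes as long as a camera call.
- outline_of(camera, label): "region" (420x560 bool, what is visible of it) and "at" ([column, row] in pixels, amid what is visible of it).
The state is a dict: "time_s": time; "qpos": joint angles; "qvel": joint speeds; "tau": joint torques, N m; "eef_pos": TCP position; "eef_rot": TCP orientation; "wrist_force": force on the tool from outside, world axes, zero at the start; "wrist_torque": the same for the moment, N m; "finger_gap": finger opening in m.
Only numpy, scipy, OpenCV 4.12 (cv2) and the standard library are available. Lean on these libraries where they do the work, as an engineer would, in place of code of your own. Each camera call takes 0.05 s, during which the arm holds its last target.

## Working session

There is one attempt and no reset: what is moved stays moved. The work goes in short steps, Python scripts to look and compute and a shell command to move; the robot and the scene stay as the last step left them, time stands still between calls to the robot, and variables do not carry over. Pictures are saved under pics/ and viewed, and the job is handed in when it is done.

```bash
ls; mkdir -p pics
cat > h.py <<'E'
import numpy as np, cv2
from station import ctrl, camera, camera_model, job, outline_of
def pts(name, depth, mask):
    m=camera_model(name); K=np.array(m["mtx"],float); D=np.array(m["D"],float)
    R=cv2.Rodrigues(np.array(m["rvec"],float))[0]; t=np.array(m["tvec"],float).ravel()
    v,u=np.nonzero(mask&(depth>0))
    n=cv2.undistortPoints(np.stack([u,v],1).astype(float)[:,None],K,D)[:,0]
    z=depth[v,u]
    c=np.c_[n*z[:,None],z]
    return (c-t)@R
def ray(name,uv,z):
    m=camera_model(name); K=np.array(m["mtx"],float); D=np.array(m["D"],float)
    R=cv2.Rodrigues(np.array(m["rvec"],float))[0]; t=np.array(m["tvec"],float).ravel()
    n=cv2.undistortPoints(np.array(uv,float).reshape(-1,1,2),K,D)[:,0]
    d=np.c_[n,np.ones(len(n))]@R; o=-R.T@t
    return o+d*((z-o[2])/d[:,2])[:,None]
def state():
    s=ctrl.sense()
    for k in s: print(k,np.round(s[k],4))
E
python3 - <<'E'
from h import *
state()
for n in ["top","side","wrist"]:
    p,d=camera(n); cv2.imwrite(f"pics/{n}0.png",p); np.save(f"/tmp/{n}d.npy",d)
    for l in ["jar","cap","brace","clampjar","tongs","pestle","plate"]:
        for r in outline_of(n,l)[:2]:
            P=pts(n,d,r["region"])
            print(n,l,round(r["confidence"],2),np.round(r["at"]),len(P),np.round(np.median(P,0),3) if len(P) else "", np.round(np.percentile(P,2,axis=0),3) if len(P) else "",np.round(np.percentile(P,98,axis=0),3) if len(P) else "")
print(ctrl.sense()["time_s"])
E
```

```text
pics
time_s 0.0
qpos [-1.433   0.2766  1.5061 -0.      1.3607 -0.121 ]
qvel [ 0.0005 -0.0012  0.0021 -0.0005 -0.     -0.0018]
tau [ 7.00000e-04 -4.04591e+01 -2.37228e+01  7.02000e-02  3.45000e-02
 -1.00000e-04]
eef_pos [ 0.1471 -0.5553  0.2126]
eef_rot [-6.000e-04  7.924e-01 -6.100e-01 -6.000e-04]
wrist_force [ 0.3795 -0.0121 -0.9191]
wrist_torque [-0.01    0.0065 -0.0011]
finger_gap 0.0943
top jar 0.65 [222. 242.] 302 [0.488 0.137 0.171] [0.451 0.127 0.116] [0.524 0.198 0.177]
top brace 0.63 [361. 230.] 2459 [ 0.52  -0.226  0.008] [ 0.45  -0.297  0.001] [ 0.591 -0.156  0.049]
top clampjar 0.74 [150. 175.] 1111 [0.648 0.31  0.201] [0.616 0.28  0.106] [0.688 0.359 0.207]
top tongs 0.92 [213. 168.] 585 [0.672 0.168 0.111] [0.65  0.078 0.105] [0.685 0.258 0.116]
top pestle 0.56 [223. 191.] 509 [0.613 0.138 0.13 ] [0.597 0.081 0.105] [0.629 0.215 0.137]
top plate 0.87 [155. 242.] 1302 [0.488 0.323 0.115] [0.441 0.274 0.107] [0.534 0.37  0.122]
side jar 0.87 [223. 173.] 903 [0.484 0.133 0.159] [0.448 0.124 0.118] [0.523 0.182 0.184]
side cap 0.75 [221. 153.] 490 [0.484 0.149 0.217] [0.458 0.132 0.194] [0.513 0.189 0.219]
side brace 0.89 [265. 349.] 4794 [ 0.519 -0.237  0.008] [ 0.449 -0.302  0.004] [ 0.59  -0.169  0.048]
side tongs 0.75 [295. 170.] 255 [0.674 0.196 0.111] [0.649 0.141 0.105] [0.686 0.256 0.114]
side pestle 0.6 [277. 174.] 224 [0.611 0.165 0.13 ] [0.6   0.108 0.105] [0.629 0.224 0.136]
side plate 0.65 [210. 144.] 265 [0.467 0.342 0.118] [0.438 0.18  0.107] [0.538 0.381 0.218]
1.2
```

View pictures.

Run:
```python
import cv2
for n in ["top","side"]:
    p=cv2.imread(f"pics/{n}0.png")
    c=p[120:290,100:440] if n=="top" else p[90:420,120:400]
    cv2.imwrite(f"pics/{n}0c.png",cv2.resize(c,None,fx=2.3 if n=="top" else 1.8,fy=2.3 if n=="top" else 1.8,interpolation=cv2.INTER_CUBIC))
```

```text
(no output)
```

View pics/top0c.png

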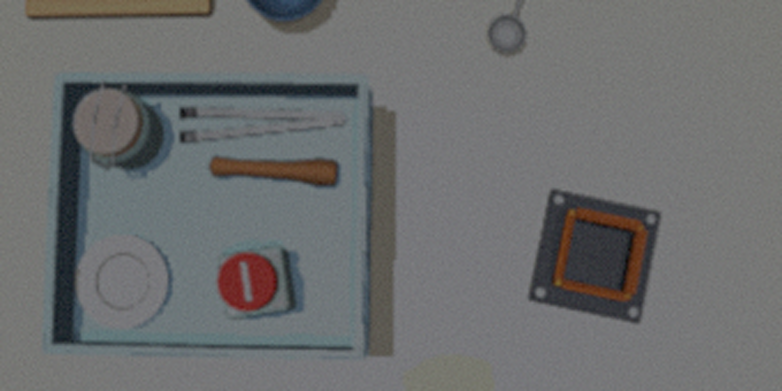

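View pics/side0c.png

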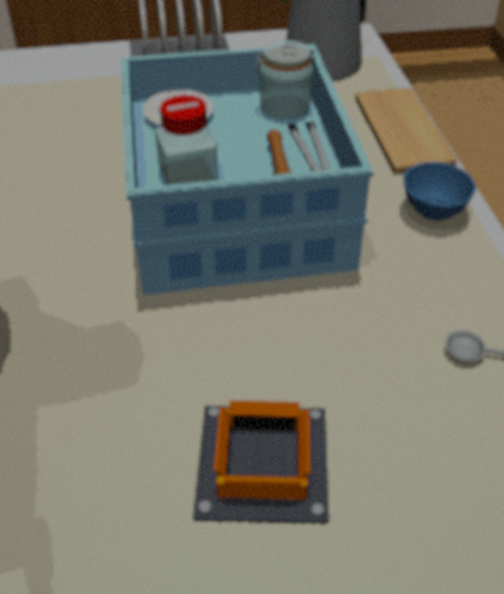

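Run:
```python
from h import *
for n in ["top","side"]:
    p=cv2.imread(f"pics/{n}0.png"); d=np.load(f"/tmp/{n}d.npy")
    hsv=cv2.cvtColor(p,cv2.COLOR_BGR2HSV)
    red=((hsv[...,0]<6)|(hsv[...,0]>174))&(hsv[...,1]>120)&(hsv[...,2]>60)
    red[:130 if n=="top" else 0]=0
    P=pts(n,d,red); s=(P[:,2]>0.18)&(P[:,1]>0.05)&(P[:,1]<0.3); P=P[s]
    T=P[P[:,2]>0.212]
    print(n,"red",len(P),len(T),np.median(T[:,2]),T.min(0),T.max(0), (T.min(0)+T.max(0))/2)
    # circle by min enclosing
    print(cv2.minEnclosingCircle(T[:,:2].astype(np.float32)))
    # all points near the lid above 0.212, any colour
    allm=np.ones(d.shape,bool); A=pts(n,d,allm)
    L=A[(A[:,2]>0.21)&(abs(A[:,0]-.487)<.05)&(abs(A[:,1]-.16)<.05)]
    print(" all lid",len(L),cv2.minEnclosingCircle(L[:,:2].astype(np.float32)), np.median(L[:,2]))
    B=A[(A[:,2]>0.12)&(A[:,2]<0.18)&(abs(A[:,0]-.487)<.06)&(abs(A[:,1]-.16)<.06)]
    print(" body",len(B), cv2.minAreaRect(B[:,:2].astype(np.float32)))
    S=A[(A[:,2]>0.164)&(A[:,2]<0.178)&(abs(A[:,0]-.487)<.06)&(abs(A[:,1]-.16)<.06)]
    print(" body top",len(S), cv2.minAreaRect(S[:,:2].astype(np.float32)))
    np.save(f"/tmp/B{n}.npy",B)
    # brace
    org=(hsv[...,0]>6)&(hsv[...,0]<20)&(hsv[...,1]>150)
    O=pts(n,d,org); O=O[(abs(O[:,0]-.52)<.1)&(abs(O[:,1]+.23)<.1)]
    Z=O[O[:,2]>0.042]
    print(" orange",len(O),len(Z),cv2.minAreaRect(Z[:,:2].astype(np.float32)))
    # plate
    Q=A[(A[:,2]>0.0035)&(A[:,2]<0.06)&(abs(A[:,0]-.52)<.12)&(abs(A[:,1]+.23)<.12)]
    print(" plate",len(Q),cv2.minAreaRect(Q[:,:2].astype(np.float32)), np.percentile(Q[:,2],[5,50]))
    # white bar
    wb=A
```

```text
top red 412 406 0.21749569468387214 [0.45828808 0.1350749  0.21236465] [0.51450763 0.19202367 0.22285758] [0.48639786 0.16354929 0.21761111]
((0.48616594076156616, 0.16332362592220306), 0.028886694461107254)
 all lid 500 ((0.48642346262931824, 0.16393707692623138), 0.029763685539364815) 0.21756945675503186
 body 343 ((0.48652970790863037, 0.16361311078071594), (0.07054093480110168, 0.06840488314628601), 9.829872131347656)
 body top 276 ((0.486583411693573, 0.16370293498039246), (0.07040443271398544, 0.0682462602853775), 9.829872131347656)
 orange 495 256 ((0.5211805701255798, -0.22731393575668335), (0.09712673723697662, 0.09674562513828278), 77.96607208251953)
 plate 2798 ((0.5199885368347168, -0.23001728951931), (0.2392248660326004, 0.23994892835617065), 89.96826934814453) [0.00375954 0.00704605]
side red 380 268 0.2174175238195153 [0.45744015 0.12999104 0.21204207] [0.51407085 0.19212064 0.2197792 ] [0.4857555  0.16105584 0.21591063]
((0.48779234290122986, 0.1609649956226349), 0.03125675767660141)
 all lid 352 ((0.4860934913158417, 0.1616436094045639), 0.03242858871817589) 0.21745338833187625
 body 809 ((0.48609980940818787, 0.1595926731824875), (0.07111918181180954, 0.06883673369884491), 8.901180267333984)
 body top 284 ((0.48623764514923096, 0.15996769070625305), (0.07037721574306488, 0.066229909658432), 8.623366355895996)
 orange 1477 547 ((0.519909143447876, -0.22967548668384552), (0.0967821553349495, 0.0970013290643692), 77.15475463867188)
 plate 5123 ((0.5202008485794067, -0.2301788330078125), (0.2391827553510666, 0.23899444937705994), 89.86231231689453) [0.00399366 0.0077956 ]
```

The top view shows the red lid at about pixel (208, 243) and the brace at about (361, 230). The side view agrees:

| Item | Position (m) | Yaw |
|---|---|---|
| Jar | (0.486, 0.163) | about +9.4° |
| Brace | (0.5205, -0.2285) | about -12.5° |

The lid top is at 0.2175, as expected. I'll move to hover above the lid, keeping the current yaw.

```bash
python3 -m creep '[[[-0.97,-0.82,-0.25],0],[[-0.97,-0.82,-0.25],0],[[-0.97,-0.82,-0.25],0],[[-0.97,-0.82,-0.25],0],[[-0.97,-0.82,-0.25],0],[[-0.97,-0.82,-0.25],0],[[-0.97,-0.82,-0.25],0],[[-0.97,-0.82,-0.25],0]]' 1 50
python3 -m creep '[[[-0.97,-0.82,0],0],[[-0.97,-0.82,0],0],[[-0.97,-0.82,0],0],[[-0.97,-0.82,0],0],[[-0.97,-0.82,0],0],[[-0.97,-0.82,0],0],[[-0.97,-0.82,0],0],[[-0.97,-0.82,0],0]]'
python3 -m creep '[[[-0.97,-0.82,0],0],[[-0.97,-0.82,0],0],[[-0.97,-0.82,0],0],[[-0.97,-0.82,0],0],[[-0.97,-0.82,0],0],[[-0.97,-0.82,0],0],[[-0.97,-0.82,0],0],[[-0.97,-0.82,0],0],[[0,0,0],0]]' || python3 -m creep '[[[-0.97,-0.82,0],0],[[-0.97,-0.82,0],0],[[-0.97,-0.82,0],0],[[-0.97,-0.82,0],0],[[-0.97,-0.82,0],0],[[-0.97,-0.82,0],0],[[-0.97,-0.82,0],0],[[-0.97,-0.82,0],0]]'
```

```text
time_s: 2.2
eef_pos: [0.2564, -0.3254, 0.2638]
eef_rot: [0.0, 0.792, -0.61, 0.0]
wrist_force: [0.3, 0.0, -0.0]
finger_gap: 0.0941
time_s: 3.2
eef_pos: [0.3653, -0.0959, 0.2636]
eef_rot: [-0.0, 0.792, -0.61, 0.0]
wrist_force: [1.2, 0.2, 0.1]
finger_gap: 0.094
time_s: 4.2
eef_pos: [0.4742, 0.1337, 0.2635]
eef_rot: [-0.0, 0.792, -0.61, 0.0]
wrist_force: [-0.4, -0.3, -0.0]
finger_gap: 0.0941invalid input at $: expected 1 to 8 rows
```

```bash
cat >> h.py <<'E'
def todo(target, yaw=None):
    s=ctrl.sense(); w,x,y,z=s["eef_rot"]
    from scipy.spatial.transform import Rotation as Rn
    R=Rn.from_quat([x,y,z,w]).as_matrix()
    print("tcp",np.round(s["eef_pos"],4),"yaw",round(np.arctan2(R[1,0],R[0,0]),4),"q6",round(s["qpos"][5],3),"units of .025 in tool:",np.round(R.T@(np.array(target)-s["eef_pos"])/0.025,2))
E
python3 - <<'E'
from h import *
p,d=camera("wrist"); cv2.imwrite("pics/w1.png",p)
A=pts("wrist",d,np.ones(d.shape,bool))
L=A[(A[:,2]>0.212)&(A[:,2]<.224)&(abs(A[:,0]-.487)<.05)&(abs(A[:,1]-.16)<.05)]
print(len(L),cv2.minEnclosingCircle(L[:,:2].astype(np.float32)), L.min(0),L.max(0),np.median(L[:,2]))
S=A[(A[:,2]>0.164)&(A[:,2]<0.178)&(abs(A[:,0]-.487)<.055)&(abs(A[:,1]-.16)<.055)]
print(len(S), cv2.minAreaRect(S[:,:2].astype(np.float32)))
todo([.4863,.163,.1935])
E
```

```text
5365 ((0.4877013564109802, 0.1674496829509735), 0.030090391635894775) [0.45772116 0.13778401 0.21204167] [0.51761059 0.19678639 0.21841007] 0.2161044957132905
1707 ((0.48807844519615173, 0.16759884357452393), (0.06901577860116959, 0.06964577734470367), 9.19017219543457)
tcp [0.476  0.137  0.2633] yaw -1.3103 q6 1.447 units of .025 in tool: [-0.89 -0.66  2.8 ]
```

View pics/w1.png

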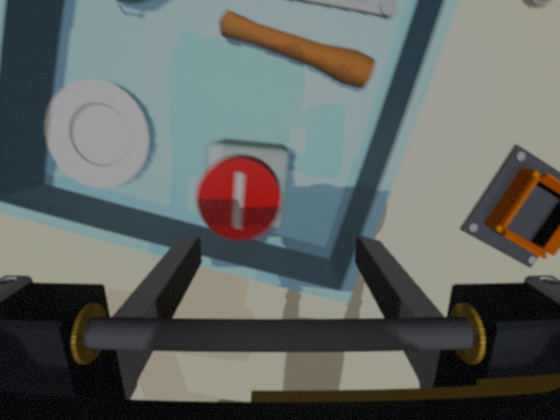

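The wrist view shows the lid at about (239, 198), clear of everything, with the white bar unobstructed. The arm moved about 3 mm while that picture was taken. Corrected for this, the lid is at (0.486, 0.1635), which agrees with the top view.

```bash
python3 -m creep '[[[-0.92,-0.66,0],0],[[0,0,0],0],[[0,0,0],0]]'
python3 - <<'E'
from h import *
p,d=camera("wrist"); cv2.imwrite("pics/w2.png",p)
A=pts("wrist",d,np.ones(d.shape,bool))
L=A[(A[:,2]>0.212)&(A[:,2]<.224)&(abs(A[:,0]-.487)<.05)&(abs(A[:,1]-.16)<.05)]
print(len(L),cv2.minEnclosingCircle(L[:,:2].astype(np.float32)), np.median(L[:,2]))
S=A[(A[:,2]>0.164)&(A[:,2]<0.178)&(abs(A[:,0]-.487)<.055)&(abs(A[:,1]-.16)<.055)]
print(len(S), cv2.minAreaRect(S[:,:2].astype(np.float32)))
todo([.4863,.1635,.1935])
E
```

```text
time_s: 4.62
eef_pos: [0.4834, 0.1583, 0.2634]
eef_rot: [0.001, 0.792, -0.61, 0.0]
wrist_force: [-0.5, -0.3, 0.4]
finger_gap: 0.0939
5159 ((0.48585110902786255, 0.16404955089092255), 0.030109819024801254) 0.21626263995402162
1650 ((0.4873425364494324, 0.16414812207221985), (0.06669137626886368, 0.06998874247074127), 9.53853988647461)
tcp [0.4834 0.1582 0.2634] yaw -1.3124 q6 1.493 units of .025 in tool: [-0.18 -0.17  2.8 ]
```

```bash
python3 -m creep '[[[-0.19,-0.17,0.3],0],[[0,0,0.7],0],[[0,0,0.7],0],[[0,0,0.6],0],[[0,0,0.5],0],[[0,0,0],0],[[0,0,0],0]]'
python3 - <<'E'
from h import *
todo([.4861,.1637,.1935])
E
```

```text
time_s: 5.55
eef_pos: [0.4872, 0.1648, 0.1938]
eef_rot: [-0.0, 0.792, -0.61, 0.0]
wrist_force: [0.3, -0.8, -0.1]
finger_gap: 0.0938
tcp [0.4872 0.1648 0.1938] yaw -1.3121 q6 1.503 units of .025 in tool: [0.03 0.05 0.01]
```

```bash
python3 -m creep '[[[0.03,0.05,0],0],[[0,0,0],0],[[0,0,0],0],[[0,0,0],0],[[0,0,0],0],[[0,0,0],0],[[0,0,0],0],[[0,0,0],0]]' -1 50
python3 - <<'E'
from h import *
todo([.4861,.1637,.1935]); state()
E
```

```text
time_s: 6.55
eef_pos: [0.4858, 0.1637, 0.1936]
eef_rot: [-0.0, 0.792, -0.61, 0.0]
wrist_force: [0.1, 0.8, 1.8]
finger_gap: 0.059
tcp [0.4858 0.1637 0.1936] yaw -1.312 q6 1.501 units of .025 in tool: [ 0.   -0.01  0.  ]
time_s 6.55
qpos [ 1.8930e-01  1.9470e-01  1.6671e+00 -1.0000e-04  1.2795e+00  1.5014e+00]
qvel [ 0.0002  0.0015 -0.0015 -0.     -0.0004 -0.0013]
tau [ 4.36000e-02 -3.39029e+01 -2.24834e+01  3.76000e-02 -1.91300e-01
  2.60000e-03]
eef_pos [0.4858 0.1637 0.1936]
eef_rot [-0.000e+00  7.924e-01 -6.100e-01  1.000e-04]
wrist_force [0.0662 0.7753 1.7562]
wrist_torque [-0.0147  0.073   0.0021]
finger_gap 0.059
```

```bash
python3 -m creep '[[[0,0,-0.3],0],[[0,0,-0.6],0],[[0,0,-0.8],0],[[0,0,-0.8],0],[[0,0,-0.8],0],[[0,0,-0.6],0],[[0,0,-0.3],0],[[0,0,0],0]]'
python3 - <<'E'
from h import *
todo([.5205,-.2285,.294])
p,d=camera("side"); cv2.imwrite("pics/s1.png",p)
E
```

```text
time_s: 7.55
eef_pos: [0.4859, 0.1638, 0.2987]
eef_rot: [-0.0, 0.792, -0.61, 0.0]
wrist_force: [-0.2, -0.2, -3.5]
finger_gap: 0.0593
tcp [0.4859 0.1638 0.2987] yaw -1.312 q6 1.501 units of .025 in tool: [15.52  2.68  0.19]
```

View pics/s1.png

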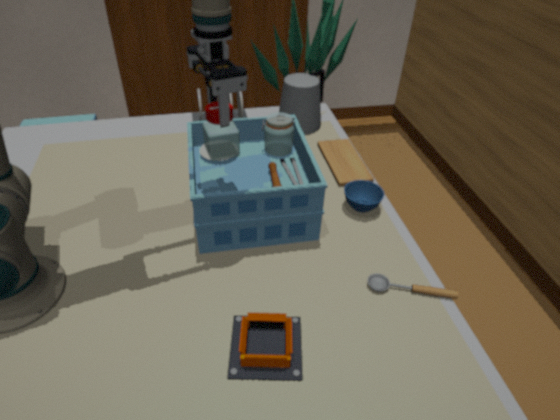

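The lid at about (218, 112) and the jar below it have risen together, clear of the crate, and the added load is about 4 to 5 N. Next I'll carry the jar to the brace.

```bash
python3 -m creep '[[[0.4,0.07,0],0],[[0.8,0.14,0],0],[[1,0.17,0],0],[[1,0.17,0],0],[[1,0.17,0],0],[[1,0.17,0],0],[[1,0.17,0],0],[[1,0.17,0],0]]'
python3 -m creep '[[[1,0.17,0],0],[[1,0.17,0],0],[[1,0.17,0],0],[[1,0.17,0],0],[[1,0.17,0],0],[[1,0.17,0],0],[[1,0.17,0],0],[[0.8,0.14,0],0]]'
python3 -m creep '[[[0.5,0.1,0],0],[[0,0,0],0.6],[[0,0,0],0.8],[[0,0,0],0.7],[[0,0,0],0.44],[[0,0,0],0],[[0,0,0],0]]'
python3 - <<'E'
from h import *
todo([.5205,-.2285,.1936-.099])
for n in ["top","side"]:
    p,d=camera(n); cv2.imwrite(f"pics/{n}2.png",p); np.save(f"/tmp/{n}d2.npy",d)
    A=pts(n,d,np.ones(d.shape,bool)); s=ctrl.sense()["eef_pos"]
    jz=s[2]-.1936+.105
    for a,b in [(jz+.01,jz+.07),(jz+.06,jz+.07)]:
        B=A[(A[:,2]>a)&(A[:,2]<b)&(abs(A[:,0]-s[0])<.055)&(abs(A[:,1]-s[1])<.055)]
        print(n,len(B), cv2.minAreaRect(B[:,:2].astype(np.float32)) if len(B)>5 else "")
    hsv=cv2.cvtColor(p,cv2.COLOR_BGR2HSV)
    org=(hsv[...,0]>6)&(hsv[...,0]<20)&(hsv[...,1]>150)
    O=pts(n,d,org); Z=O[(abs(O[:,0]-.52)<.1)&(abs(O[:,1]+.23)<.1)&(O[:,2]>0.042)&(O[:,2]<.06)]
    print(" orange",len(Z),cv2.minAreaRect(Z[:,:2].astype(np.float32)) if len(Z)>5 else "")
E
```

```text
time_s: 8.6
eef_pos: [0.5016, -0.0196, 0.2978]
eef_rot: [0.001, 0.792, -0.61, -0.0]
wrist_force: [1.4, -0.1, -3.0]
finger_gap: 0.0596
time_s: 9.6
eef_pos: [0.5193, -0.2166, 0.2977]
eef_rot: [0.0, 0.792, -0.61, -0.001]
wrist_force: [0.5, -0.6, -3.4]
finger_gap: 0.0594
time_s: 10.48
eef_pos: [0.5206, -0.2277, 0.2984]
eef_rot: [-0.0, -0.663, 0.749, 0.0]
wrist_force: [0.2, -0.1, -3.6]
finger_gap: 0.0596
tcp [ 0.5206 -0.2277  0.2984] yaw -1.6918 q6 1.157 units of .025 in tool: [ 0.03 -0.    8.15]
top 87 ((0.4929893910884857, -0.20963819324970245), (0.045757535845041275, 0.008365237154066563), 72.01081085205078)
top 48 ((0.49336379766464233, -0.20848524570465088), (0.039223168045282364, 0.008365237154066563), 72.01081085205078)
 orange 152 ((0.504692018032074, -0.20719808340072632), (0.11965395510196686, 0.06729839742183685), 39.21091842651367)
side 1537 ((0.5207581520080566, -0.23016437888145447), (0.06827732920646667, 0.06998949497938156), 78.45280456542969)
side 557 ((0.5209224820137024, -0.22975383698940277), (0.06854145973920822, 0.06885042041540146), 77.47056579589844)
 orange 541 ((0.5200283527374268, -0.22985002398490906), (0.09596692025661469, 0.09731914848089218), 77.84297180175781)
```

View pics/side2.png

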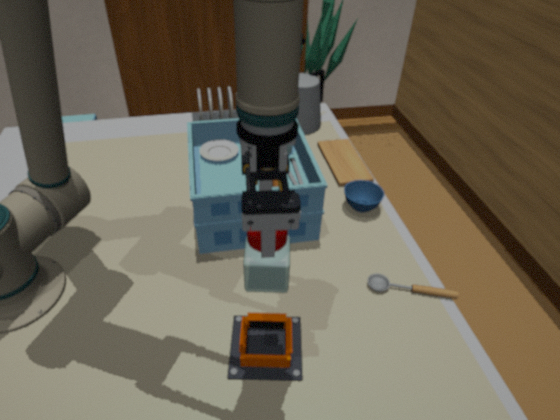

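The side view shows the jar hanging at about (267, 270), directly above the brace at (267, 340). The jar measures (0.5208, -0.2300) at 77.9° and the brace (0.5200, -0.2298) at 77.8°, so they are aligned. I'll lower it now.

```bash
python3 -m creep '[[[0,0.02,0.4],0],[[0,0,0.8],0],[[0,0,1],0],[[0,0,1],0],[[0,0,1],0],[[0,0,1],0],[[0,0,0.7],0],[[0,0,0.3],0]]'
python3 -m creep '[[[0,0,0.2],0],[[0,0,0.2],0],[[0,0,0.2],0],[[0,0,0.2],0],[[0,0,0],0]]'
python3 -c "
from h import *
todo([.5202,-.2285,.0946])"
```

```text
time_s: 11.58
eef_pos: [0.5192, -0.2273, 0.1418]
eef_rot: [-0.0, -0.663, 0.749, 0.001]
wrist_force: [0.5, -0.1, -3.5]
finger_gap: 0.0592
time_s: 12.2
eef_pos: [0.5199, -0.2277, 0.1231]
eef_rot: [-0.0, -0.663, 0.749, 0.0]
wrist_force: [0.8, -0.5, -3.8]
finger_gap: 0.0595
tcp [ 0.5199 -0.2277  0.1231] yaw -1.693 q6 1.158 units of .025 in tool: [ 0.03 -0.02  1.14]
```

Jar bottom is at about 0.034, already below the flared lip, with no contact force. I'll go on down.

```bash
python3 -m creep '[[[0,0,0.25],0],[[0,0,0.25],0],[[0,0,0.25],0],[[0,0,0.2],0],[[0,0,0.1],0],[[0,0,0],0],[[0,0,0],0]]'
python3 -c "
from h import *
todo([.5202,-.2285,.0946]); state()"
```

```text
time_s: 13.08
eef_pos: [0.5203, -0.2279, 0.0974]
eef_rot: [0.0, -0.663, 0.749, -0.0]
wrist_force: [-0.5, -0.1, -3.3]
finger_gap: 0.0595
tcp [ 0.5203 -0.2279  0.0974] yaw -1.693 q6 1.158 units of .025 in tool: [0.02 0.   0.11]
time_s 13.075
qpos [-5.3530e-01  3.5330e-01  1.6970e+00 -1.0000e-04  1.0908e+00  1.1578e+00]
qvel [ 0.0004 -0.0034 -0.0023 -0.0011  0.0002  0.0005]
tau [-1.40000e-03 -4.37807e+01 -2.18309e+01  4.16000e-02 -5.79000e-02
 -0.00000e+00]
eef_pos [ 0.5203 -0.2279  0.0974]
eef_rot [ 1.000e-04 -6.626e-01  7.490e-01 -3.000e-04]
wrist_force [-0.4985 -0.1246 -3.2747]
wrist_torque [ 0.0814 -0.0178  0.0362]
finger_gap 0.0595
```

```bash
python3 -m creep '[[[0,0,0.08],0],[[0,0,0.06],0],[[0,0,0],0],[[0,0,0],0]]'
python3 -c "
from h import *
todo([.5202,-.2285,.0946])"
```

```text
time_s: 13.58
eef_pos: [0.5206, -0.2281, 0.0946]
eef_rot: [0.0, -0.663, 0.749, -0.001]
wrist_force: [-1.2, 0.6, 5.6]
finger_gap: 0.0592
tcp [ 0.5206 -0.2281  0.0946] yaw -1.693 q6 1.158 units of .025 in tool: [ 0.02  0.01 -0.  ]
```

Run:
```python
from h import *
p,d=camera("side"); cv2.imwrite("pics/side3.png",cv2.resize(p[200:400,170:370],None,fx=3,fy=3))
A=pts("side",d,np.ones(d.shape,bool))
B=A[(A[:,2]>.055)&(A[:,2]<.08)&(abs(A[:,0]-.52)<.05)&(abs(A[:,1]+.228)<.05)]
print(len(B), cv2.minAreaRect(B[:,:2].astype(np.float32)),np.percentile(B[:,2],[50,90,98]))
```

```text
558 ((0.5180050134658813, -0.24816866219043732), (0.03460801765322685, 0.0705450251698494), 81.48101806640625) [0.07258764 0.07755886 0.07960579]
```

View pics/side3.png

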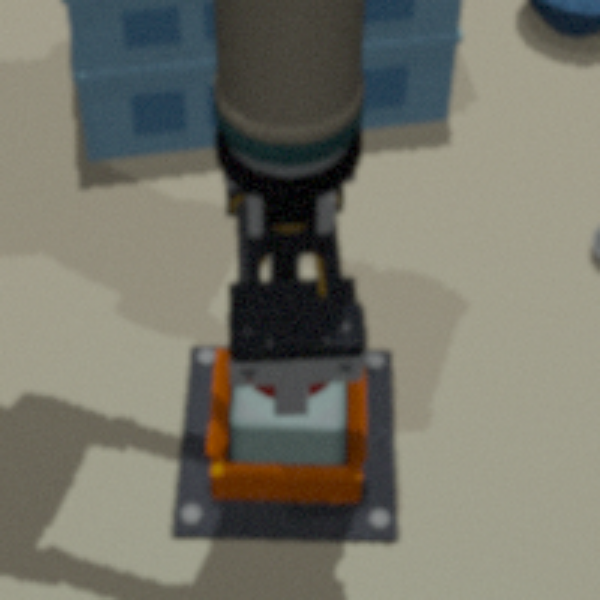

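The jar is down in the pocket, with the glass at about (290, 425) in the crop sitting inside the orange walls. Its shoulder measures about 0.073 against an expected 0.074. I'll start the twist.

```bash
python3 -m creep '[[[0,0,0],-0.3],[[0,0,0],-0.5],[[0,0,0],-0.6],[[0,0,0],-0.6],[[0,0,0],-0.6],[[0,0,0],-0.6],[[0,0,0],-0.5],[[0,0,0],0]]' - 60
python3 -c "
from h import *
todo([.5202,-.2285,.0946]); print(ctrl.sense()['wrist_torque'])"
```

```text
time_s: 14.62
eef_pos: [0.521, -0.2286, 0.0946]
eef_rot: [0.0, 0.842, -0.539, 0.001]
wrist_force: [-0.3, -0.1, 5.6]
finger_gap: 0.0593
tcp [ 0.521  -0.2286  0.0946] yaw -1.1392 q6 0.604 units of .025 in tool: [-0.02  0.03 -0.  ]
[-0.08353029  0.10207212 -0.24597573]
```

```bash
python3 -m creep '[[[0,0,0],-0.3],[[0,0,0],-0.6],[[0,0,0],-0.7],[[0,0,0],-0.7],[[0,0,0],-0.7],[[0,0,0],-0.6],[[0,0,0],-0.4],[[0,0,0],0]]'
python3 -c "
from h import *
todo([.5202,-.2285,.0946]); print(ctrl.sense()['wrist_torque'])"
python3 -m creep '[[[0,0,0],0],[[0,0,0],0]]'
```

```text
time_s: 15.62
eef_pos: [0.5212, -0.2286, 0.0946]
eef_rot: [0.001, 0.964, -0.266, 0.001]
wrist_force: [1.1, -1.2, 4.7]
finger_gap: 0.0592
tcp [ 0.5212 -0.2286  0.0946] yaw -0.5394 q6 0.004 units of .025 in tool: [-0.04  0.02  0.  ]
[-0.13364791 -0.041402   -0.29869336]
time_s: 15.88
eef_pos: [0.5212, -0.2286, 0.0946]
eef_rot: [0.001, 0.964, -0.267, 0.001]
wrist_force: [-0.4, -0.6, 6.0]
finger_gap: 0.0593
```

```bash
python3 -m creep '[[[0,0,-0.06],0],[[0,0,-0.08],0],[[0,0,-0.06],0],[[0,0,0],0],[[0,0,0],0],[[0,0,0],0]]'
python3 -c "
from h import *
todo([.5202,-.2285,.0946+.041]); print(ctrl.sense()['wrist_force'],ctrl.sense()['wrist_torque'])"
```

```text
time_s: 16.62
eef_pos: [0.52, -0.2276, 0.099]
eef_rot: [-0.0, 0.964, -0.266, -0.0]
wrist_force: [-0.4, -0.4, -0.1]
finger_gap: 0.0592
tcp [ 0.52   -0.2276  0.099 ] yaw -0.5378 q6 0.003 units of .025 in tool: [ 0.03  0.03 -1.47]
[-0.394118   -0.42015099 -0.12413131] [-0.10349204  0.01214074 -0.00853006]
```

The force is only about the lid's own weight, against -3.5 N when it carried the jar, and the torque has dropped to zero. The threads have let go, so I'll lift straight up.

```bash
python3 -m creep '[[[0,0,-0.2],0],[[0,0,-0.4],0],[[0,0,-0.4],0],[[0,0,-0.3],0],[[0,0,-0.17],0],[[0,0,0],0],[[0,0,0],0],[[0,0,0],0]]'
python3 - <<'E'
from h import *
todo([.5202,-.2285,.1356]); print(ctrl.sense()['wrist_force'],ctrl.sense()['wrist_torque'])
p,d=camera("side"); cv2.imwrite("pics/side4.png",cv2.resize(p[200:400,170:370],None,fx=3,fy=3))
A=pts("side",d,np.ones(d.shape,bool))
B=A[(A[:,2]>.055)&(A[:,2]<.08)&(abs(A[:,0]-.52)<.05)&(abs(A[:,1]+.228)<.05)]
print(len(B), cv2.minAreaRect(B[:,:2].astype(np.float32)),np.percentile(B[:,2],[50,90,98]))
hsv=cv2.cvtColor(p,cv2.COLOR_BGR2HSV)
red=((hsv[...,0]<6)|(hsv[...,0]>174))&(hsv[...,1]>120)&(hsv[...,2]>60)
P=pts("side",d,red); P=P[(abs(P[:,0]-.52)<.06)&(abs(P[:,1]+.228)<.06)]
print(len(P),np.percentile(P,[2,98],axis=0))
p,d=camera("wrist"); cv2.imwrite("pics/w4.png",p)
E
```

```text
time_s: 17.62
eef_pos: [0.5199, -0.2277, 0.1351]
eef_rot: [-0.0, 0.964, -0.266, -0.0]
wrist_force: [-0.0, 0.2, -0.4]
finger_gap: 0.0595
tcp [ 0.5199 -0.2277  0.1351] yaw -0.538 q6 0.003 units of .025 in tool: [ 0.03  0.02 -0.02]
[-0.01912553  0.2308515  -0.41864234] [-0.01522739 -0.01899101 -0.02487091]
679 ((0.5206989645957947, -0.23027107119560242), (0.06847332417964935, 0.07018246501684189), 81.6019287109375) [0.07348085 0.0779259  0.0794604 ]
859 [[ 0.49178328 -0.25725931  0.13916711]
 [ 0.54313365 -0.20181417  0.16212876]]
```

View pics/side4.png

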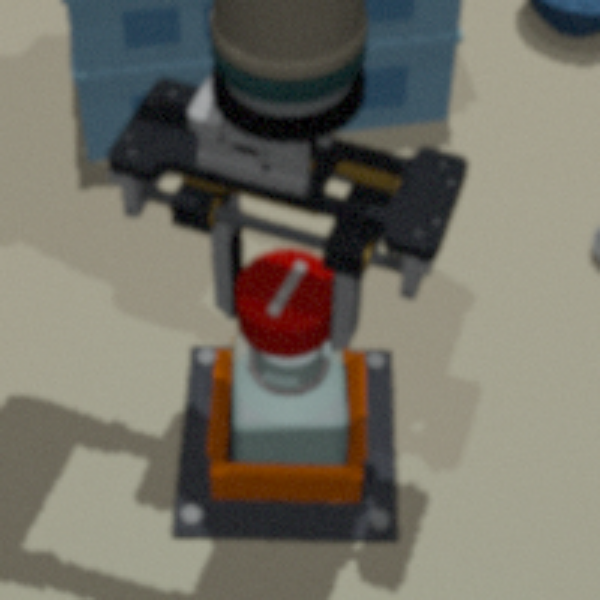

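View pics/w4.png

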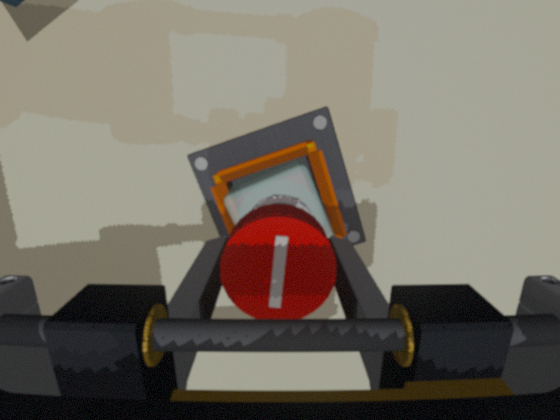

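The side view shows the lid at about (288, 300) in the crop, level and raised above the open neck at (290, 365), and the jar is still in the brace. The wrist view shows the bar nearly aligned with the jaws. I'll measure the bar angle against the tool before and after, to check for slip and estimate the thread value.

Run:
```python
from h import *
from scipy.spatial.transform import Rotation as Rn
def bar(img,name,z,c,dmask=None):
    p=cv2.imread(img); hsv=cv2.cvtColor(p,cv2.COLOR_BGR2HSV)
    red=((hsv[...,0]<8)|(hsv[...,0]>172))&(hsv[...,1]>120)&(hsv[...,2]>50)
    n,l,st,ce=cv2.connectedComponentsWithStats(red.astype(np.uint8))
    i=min([k for k in range(1,n) if st[k,4]>200],key=lambda k:np.hypot(*(ce[k]-c)))
    m=(l==i).astype(np.uint8); cn=max(cv2.findContours(m,0,1)[0],key=cv2.contourArea)
    f=cv2.drawContours(np.zeros_like(m),[cn],-1,1,-1)
    w=(f>0)&(hsv[...,1]<110)
    v,u=np.nonzero(w); return np.stack([u,v],1).astype(float)
# w4: current wrist pose = pose at picture
def ang(P):
    q=P[:,:2]-P[:,:2].mean(0); e=np.linalg.eigh(q.T@q); return np.degrees(np.arctan2(*e[1][:,1][::-1]))%180
u=bar("pics/w4.png","wrist",0,(280,260)); P=ray("wrist",u,.159); print("w4",len(u),ang(P),P.mean(0))
u=bar("pics/top0.png","top",0,(208,243)); P=ray("top",u,.217); print("top0",len(u),ang(P),P.mean(0))
d=camera("side")[1]; p=camera("side")[0]; cv2.imwrite("pics/side5.png",p)
u=bar("pics/side5.png","side",0,(267,300)); P=ray("side",u,.159); print("side5",len(u),ang(P),P.mean(0))
u=bar("pics/side0.png","side",0,(221,153)); P=ray("side",u,.217); print("side0",len(u),ang(P),P.mean(0))
s=ctrl.sense(); print(s["time_s"],s["eef_pos"],s["finger_gap"],s["wrist_force"])
for l in ["jar","cap"]:
    for r in outline_of("side",l)[:1]: print(l,r["confidence"],r["at"])
```

```text
w4 909 53.71207502487385 [ 0.52022067 -0.22647905  0.159     ]
top0 65 10.102178380094728 [0.48639059 0.16437537 0.217     ]
side5 84 53.380237457840344 [ 0.51987626 -0.22629949  0.159     ]
side0 44 9.208626404812094 [0.48520255 0.16679822 0.217     ]
17.825 [ 0.52007988 -0.22779778  0.13527918] 0.05927430009353788 [-0.37151238 -0.60488487 -0.37745602]
jar 0.75 [266.9, 331.2]
cap 0.86 [266.8, 297.9]
```

```bash
python3 -c "
from station import job
print(job.finish_job())"
```

```text
the job is handed in; nothing more can be done
None
```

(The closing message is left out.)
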